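# Find the loaded weight canister and put it on the balance

### The arm

A 7-joint arm with a two-finger parallel gripper is mounted at the origin on a cart in front of the work surface, level with it; the furniture and walls round the work are solid. World frame = base frame: x ahead of the robot, y to its left, z up, the work surface at z = 0. Lengths are in m, angles in rad, forces in N, time in s.
With the tool pointing down it reaches from about 0.4 to 0.85 m from the base axis. Payload 10.4 kg.
Tool frame: the origin (TCP) lies on the centre line of the jaws, within the pads' length; the fingertips stand 11 mm ahead of it and the grasp point (between the pads) lies 8 mm behind it; z points along the fingers, y is the line along which they close (so a half turn about z gives the same grasp; the last joint's range is limited). The gripper opens to 87 mm and grips with 3 to 60 N. Pads are 19 mm wide; open, the fingers measure 117 mm over their backs; the gripper's body (75 mm by 190 mm) begins 51 mm behind the grasp point.
Start: joints at [-1.212, 0.332, -0.065, 1.46, 0.022, 1.35, -0.088], TCP at [0.233, 0.58, 0.234] pointing down, gripper open.
Joint ranges: [-2.6, 2.6], [-0.5, 2.12], [-1.47, 1.34], [0.16, 2.42], [-1.27, 4.41], [0.06, 2.06], [-2.6, 2.6]. Speed limits (rad/s): [2.22, 2.22, 2.79, 2.79, 3.14, 3.14, 3.14].

### API

Orientations are given as a 3x3 rotation matrix whose columns are the frame's x, y, z axes.
In Python, from plant import robot, grab_frame, camera_model, order gives the robot as it stands. The module is installed in compiled form; this text tells all that it offers.
- The arm moves only by the tool apply_moves, never from a script. Its argument "motion" is text: rows parted by semicolons, each of 7 numbers parted by spaces: the turn, a rotation vector about the tool's x, y, z in rad, then the shift along the tool's x, y, z in cm, then the closure, from 0 (fully open) to 1 (shut). In form: rx ry rz tx ty tz hand; .... A call has 1 to 20 rows; each row shifts and turns the commanded pose from where the row before left it, along the tool's axes as they then stand; what a row does not reach is not made up. A row lasts 1/8 s, in which the tool goes at most 62.5 mm and 10.7 degrees, less where a joint would pass 70% of its speed; a pose out of reach is approached as far as the arm can. A call is refused whole if a number of a shift passes 6.25 or a number of a turn 0.188, either way. A call with a gripper value outside its range is refused whole. The fingers move at their own pace and stop on an object; "newtons" is the grip in N (left out, the last holds). Time passes only in rows, so rows that do not move let the fingers close. It gives the time, the measured TCP pose, the force, the opening and the grip force at its end, in the units of the state.
- robot.get_state(): the state, without advancing time (a new reading comes with each control period).
- grab_frame(name): name is "scene" or "top" or "wrist"; returns (picture, depth): 384x512x3 uint8, red, green, blue; 384x512 float32, m along the optical axis (not along the pixel's ray), 0 where there is no reading.
- camera_model(name): a dict with "fx", "fy", "cx", "cy" (pixels), "xyz" and "rotation" of the camera in the world; the wrist camera has in their place "hand_eye" (4x4, takes a point from camera to tool coordinates, whose origin is the TCP and whose axes are the flange's). Camera axes: x right, y down, z forward; pixel columns grow to the right and rows downward; lengths in m; the calibration is good to about 2 mm. A picture is of the moment at which its call begins: read the wrist's pose just before it. camera_model takes no time and is no camera call.
- order.job_done(): hands the job in; it is judged then, once.
The state is a dict: "time_s": time; "q": joint angles; "joint_velocities": joint speeds; "joint_efforts": joint torques, N m; "tcp_pos": TCP position; "orientation": TCP orientation; "wrist_force": force on the tool from outside, world axes, zero at the start; "wrist_torque": the same for the moment, N m; "gripper_width": finger opening in m; "gripper_force": force on a finger pad.
Only numpy, scipy, OpenCV 4.12 (cv2) and the standard library are available. Lean on these libraries where they do the work, as an engineer would, in place of code of your own. Each camera call takes 0.05 s, during which the arm holds its last target. There are 200 camera calls.

### The job

Lift the cover plate straight up off the balance's two locating pins, keeping it level, and lay it flat on the free bench to the right of the balance. Then lift-test the three identical closed canisters: put each empty one back where it stood, and stand only the heavy one, the one that holds the check weight, wholly on the round pan of the balance. Keep the canisters upright, set everything down gently, and leave the other things on the bench alone.

Things in the scene. Friction and masses are not known exactly. Their poses are not given: they have to be found in the camera images.
- balance: Bench balance, fixed: white housing 190 (x) x 130 (y) mm, 30 mm high, lower grey nose to x = -128 mm. Two steel locating pins, 10 mm diameter, at x = -75 and +75 mm, y = 0, each rising from an 18 mm shoulder (top at 38 mm) to a tip at 70 mm. Origin on the bench under the pan's centre; x along the line of the pins, z up.
- pan (a point): Centre of the top face of the balance's round steel pan, 84 mm in diameter, 34 mm above the bench, midway between the pins; axes as the balance.
- cover_plate: Loose aluminium plate 180 (x) x 100 (y) x 6 mm, 0.3 kg; two 12.5 mm holes at x = -75 and +75 mm over the pins; it starts level on the pin shoulders. Origin: centre of its underside, z up; clear of the pins when over 70 mm high, z = 0 when flat on the bench. Free bench for it right of the balance: x 0.36 to 0.60, y -0.29 to -0.45 m.
- plate_handle (a point): Middle of the plate's grab handle: a black round bar, 12 mm diameter, 90 mm long along the plate's x, on two legs. It is 46 mm above the plate's underside, over its centre of mass, with 34 mm clear below the bar; axes as the plate.
- canister_1: The left (+y) one of three alike closed canisters: aluminium cylinder, 54 mm diameter, fixed grey cap 55 mm, 100 mm high, opaque; grip the wall about 60 mm up. Origin: centre of underside, z up. Two are empty (140 to 185 g each), one holds a steel check weight (550 to 730 g in all); which one varies and can only be felt on lifting.
- canister_2: The middle one of three alike closed canisters: aluminium cylinder, 54 mm diameter, fixed grey cap 55 mm, 100 mm high, opaque; grip the wall about 60 mm up. Origin: centre of underside, z up. Two are empty (140 to 185 g each), one holds a steel check weight (550 to 730 g in all); which one varies and can only be felt on lifting.
- canister_3: The right (-y) one, nearest the balance, of three alike closed canisters: aluminium cylinder, 54 mm diameter, fixed grey cap 55 mm, 100 mm high, opaque; grip the wall about 60 mm up. Origin: centre of underside, z up. Two are empty (140 to 185 g each), one holds a steel check weight (550 to 730 g in all); which one varies and can only be felt on lifting.
- tape_black: Bystander: roll of black tape lying flat, 59 mm in diameter, 19 mm high; origin at the centre of its underside. To be left alone.
- dropper_bottle: Bystander: the nearer of two small brown dropper bottles, each with a black rubber top, 33 mm in diameter, 102 mm high; origin at the centre of its underside. To be left alone.
- hex_key: Bystander: black L-shaped hex key lying flat, 90 x 33 x 5 mm; origin at its middle underneath. To be left alone.
Not all that is in view belongs to the job. What is shaped like the canister_3 but orange or turquoise is not meant.

How it is judged:
By the outcome, as a careful person would: the job done as asked, in the order asked, and still so for the second after the job is handed in, with the robot touching nothing.
It also fails if it takes over 72 s, if anything falls off the work surface, if the arm or the gripper's body presses on something with over 40 N, if the wrist force passes 120 N, or if a joint passes its speed limit or range.

## Working session

There is one attempt and no reset: what is moved stays moved. The work goes in short steps, Python scripts to look and compute and a tool call to move; the robot and the scene stay as the last step left them, time stands still between calls to the robot, and variables do not carry over. Pictures are saved under pics/ and viewed, at most 10 in all, crops included, and the job is handed in when it is done.

Besides the shell and the picture viewer there is one more tool, called as name(argument=value, ...), one argument or row to a line, values as JSON. apply_moves: Moves the arm, as the interface text tells. Its arguments: {"type":"object","properties":{"motion":{"type":"string"},"newtons":{"type":"number"}},"required":["motion"]}

```bash
mkdir -p pics; cat > h.py <<'E'
import numpy as np, cv2
from plant import robot, grab_frame, camera_model, order
def cam(n,st=None):
    m=camera_model(n)
    if "hand_eye" in m:
        T=np.eye(4);T[:3,:3]=st["orientation"];T[:3,3]=st["tcp_pos"];T=T@np.array(m["hand_eye"])
        return m,T[:3,:3],T[:3,3]
    return m,np.array(m["rotation"]),np.array(m["xyz"])
def cloud(n,d,st=None):
    m,R,t=cam(n,st);v,u=np.indices(d.shape)
    P=np.stack([(u-m["cx"])/m["fx"]*d,(v-m["cy"])/m["fy"]*d,d],-1)@R.T+t
    P[d==0]=np.nan
    return P
def ray(n,u,v,z,st=None):
    m,R,t=cam(n,st);r=R@np.array([(u-m["cx"])/m["fx"],(v-m["cy"])/m["fy"],1]);return t+r*(z-t[2])/r[2]
E
python3 - <<'E'
from h import *
s=robot.get_state();print({k:np.round(v,3).tolist() for k,v in s.items()})
for n in("scene","top"):
    p,d=grab_frame(n);np.savez(n+".npz",p=p,d=d);cv2.imwrite(f"pics/{n}0.png",p[...,::-1])
    m,R,t=cam(n);print(n,m["fx"],t,R.round(2).tolist())
E
```

```text
{'time_s': 0.0, 'q': [-1.212, 0.333, -0.065, 1.461, 0.022, 1.35, -0.088], 'joint_velocities': [-0.001, -0.002, -0.001, -0.001, -0.0, -0.0, 0.001], 'joint_efforts': [-0.0, -62.326, 0.024, -38.99, -0.061, 0.04, 0.0], 'tcp_pos': [0.233, 0.58, 0.233], 'orientation': [[-0.928, 0.373, -0.0], [0.373, 0.928, -0.001], [-0.0, -0.001, -1.0]], 'wrist_force': [0.113, 0.165, -0.418], 'wrist_torque': [-0.006, 0.03, -0.009], 'gripper_force': 0.0, 'gripper_width': 0.087}
scene 397.69860611717 [-0.11605066  0.5029011   0.48978192] [[-0.53, -0.38, 0.76], [-0.85, 0.24, -0.47], [-0.01, -0.89, -0.45]]
top 482.98304954601986 [0.38207624 0.11139483 1.03216396] [[-0.03, -0.98, 0.18], [-1.0, 0.03, 0.01], [-0.01, -0.18, -0.98]]
```

View pics/top0.png

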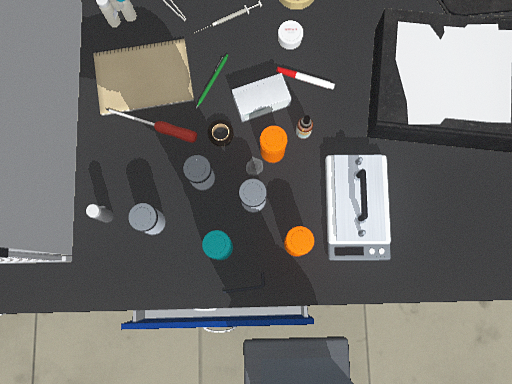

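View pics/scene0.png

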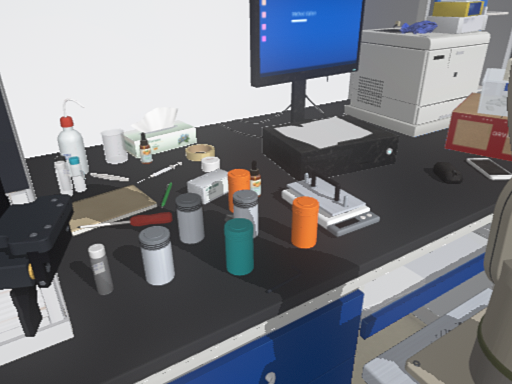

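The top view shows the balance and plate at about (358,205), with the handle bar at (362,195). The grey canisters are at (147,219), (198,172) and (252,195). The orange and turquoise ones are decoys, and the area right of the balance is free. Next I measure these from the depth image.

```bash
python3 - <<'E'
from h import *
f=np.load("top.npz");p,d=f["p"],f["d"];P=cloud("top",d)
def rep(name,x0,x1,y0,y1,z0,z1):
    Q=P[y0:y1,x0:x1].reshape(-1,3);Q=Q[(Q[:,2]>z0)&(Q[:,2]<z1)]
    c,s,a=cv2.minAreaRect((Q[:,:2]*1000).astype(np.float32)); (cc,r)=cv2.minEnclosingCircle((Q[:,:2]*1000).astype(np.float32))
    print(name,len(Q),"med z",np.median(Q[:,2]).round(4),"rect",np.round(c,1),np.round(s,1),round(a,1),"circ",np.round(cc,1),round(r,1),"mean",Q.mean(0).round(4))
rep("plate",315,400,145,268,.039,.052)
rep("handle",340,385,160,230,.075,.1)
rep("bal",315,400,145,268,.022,.052)
for n,u,v in(("c1",147,219),("c2",198,172),("c3",252,195),("or1",273,143),("or2",299,240),("tq",217,245)):
    rep(n,u-24,u+24,v-27,v+25,.092,.11)
rep("tape",205,235,118,148,.012,.025)
rep("bottle",293,317,113,140,.05,.12)
# table, tall map
for v in range(20,300,40): print(v,[None if np.isnan(z) else round(float(z),2) for z in P[v,10:510:40,2]])
print(P[207,400],P[300,440],P[150,440],P[207,500],P[255,30],P[230,60])
v,u=np.where((np.abs(P[...,2])<.0) ); 
E
```

```text
plate 3748 med z 0.0434 rect [539.6 -96.1] [101.1 179.4] 88.4 circ [539.4 -96.7] 101.9 mean [ 0.5371 -0.0951  0.0434]
handle 313 med z 0.0881 rect [539.1 -96. ] [12.2 99.7] 88.9 circ [539.1 -95.4] 49.8 mean [ 0.5378 -0.0952  0.0877]
bal 5455 med z 0.0423 rect [523.8 -95.7] [130.  218.6] 88.5 circ [523.9 -94.8] 124.6 mean [ 0.5273 -0.0917  0.0385]
c1 617 med z 0.0982 rect [504.8 340.6] [53.4 53.9] 53.2 circ [505.  341.1] 27.8 mean [0.5046 0.3403 0.0981]
c2 584 med z 0.0983 rect [598.7 233.9] [53.2 52.9] 75.4 circ [598.5 233.4] 27.6 mean [0.598  0.2332 0.0982]
c3 590 med z 0.0982 rect [547.3 123.6] [53.8 53.2] 43.7 circ [547.5 123.9] 27.7 mean [0.5467 0.1239 0.0982]
or1 568 med z 0.098 rect [655.2  79.5] [52.3 53.7] 88.3 circ [654.9  79. ] 27.9 mean [0.6542 0.0795 0.0981]
or2 631 med z 0.0983 rect [450.8  35. ] [53.7 53.7] 35.9 circ [450.8  35.3] 27.7 mean [0.4506 0.0354 0.0982]
tq 638 med z 0.0981 rect [447.7 196.8] [54.2 52.2] 87.5 circ [447.4 197.1] 27.6 mean [0.4471 0.1969 0.0981]
tape 355 med z 0.0173 rect [697. 193.] [54.6 56.5] 88.3 circ [696.4 192.5] 29.0 mean [0.696  0.1921 0.
[... 200 characters left out ...]
.3, 0.16, -0.0, 0.01, 0.01, -0.0, -0.01, -0.0, 0.0, -0.0, 0.1, 0.09, 0.1]
100 [0.29, 0.15, 0.0, 0.01, 0.01, 0.0, 0.05, 0.03, -0.0, 0.02, 0.1, 0.1, 0.1]
140 [0.29, 0.14, -0.0, -0.0, 0.0, 0.01, -0.0, 0.0, 0.0, -0.0, 0.02, 0.05, 0.07]
180 [0.28, 0.13, 0.0, 0.0, -0.0, 0.04, 0.1, 0.0, 0.03, 0.04, -0.0, -0.0, 0.0]
220 [0.27, 0.12, -0.0, 0.1, 0.0, -0.0, -0.0, 0.0, 0.03, 0.04, -0.0, -0.0, 0.0]
260 [0.11, 0.04, -0.0, -0.0, 0.0, 0.0, -0.0, 0.0, 0.0, 0.0, -0.0, -0.0, -0.0]
[ 5.21493013e-01 -1.91504443e-01  2.52521583e-05] [ 0.32435706 -0.25931253 -0.00166047] [ 0.64564008 -0.28997109 -0.0023561 ] [ 0.51496206 -0.40372629  0.00307557] [0.43064907 0.51623804 0.1809489 ] [0.48459881 0.50947798 0.07461073]
```

apply_moves(
  motion="0 0 0 -1.9 -4.6 0 0; 0 0 0 -1.9 -4.6 0 0; 0 0 -0.12 0 0 0 0; 0 0 -0.12 0 0 0 0; 0 0 -0.118 0 0 0 0; 0 0 0 -4 -4.4 0 0; 0 0 0 -4 -4.4 0 0; 0 0 0 -4 -4.4 0 0; 0 0 0 -4 -4.4 0 0; 0 0 0 -4 -4.4 0 0; 0 0 0 -4 -4.4 0 0; 0 0 0 -1 -5 0 0; 0 0 0 -1 -5 0 0; 0 0 0 -1 -5 0 0; 0 0 0 -1 -5 0 0; 0 0 0 -1 -5 0 0; 0 0 0 0 0 0 0",
)

```text
time_s: 2.22
tcp_pos: [0.5114, -0.0447, 0.2334]
orientation: [[-1.0, 0.031, -0.0], [0.031, 1.0, -0.001], [0.0, -0.001, -1.0]]
wrist_force: [0.4, 0.8, 0.1]
gripper_width: 0.0867
gripper_force: 0.0
```

```bash
cat >> h.py <<'E'
def delta(x,y,z,yaw):
    """tool y azimuth yaw (deg): print rz and post-turn shift in cm"""
    s=robot.get_state();R=np.array(s["orientation"]);a=np.degrees(np.arctan2(R[1,1],R[0,1]))
    w=(yaw-a+90)%180-90;t=np.radians(yaw if abs(((yaw-a+180)%360)-180)<=90 else yaw+180)
    D=np.array([x,y,z])-s["tcp_pos"];Y=np.array([np.cos(t),np.sin(t),0]);X=np.cross(Y,[0,0,-1])
    print("t",round(s["time_s"],2),"tcp",np.round(s["tcp_pos"],4),"az",round(a,2),"tilt",R[:2,2].round(4),"q",np.round(s["q"],2),"F",np.round(s["wrist_force"],2),"w",round(s["gripper_width"],4))
    print("rz",-np.radians(w).round(4),"shift cm",np.round([D@X*100,D@Y*100,-D[2]*100],2))
E
python3 - <<'E'
from h import *
delta(.539,-.096,.076,88.6)
s=robot.get_state();p,d=grab_frame("wrist");cv2.imwrite("pics/w1.png",p[...,::-1]);np.savez("w1.npz",p=p,d=d)
P=cloud("wrist",d,s)
Q=P.reshape(-1,3);Q=Q[(abs(Q[:,0]-.54)<.15)&(abs(Q[:,1]+.095)<.1)]
for a,b in((.075,.1),(.04,.05)):
    S=Q[(Q[:,2]>a)&(Q[:,2]<b)]
    if len(S)>5:print(len(S),S.mean(0),cv2.minAreaRect((S[:,:2]*1000).astype(np.float32)))
E
```

```text
t 2.23 tcp [ 0.5114 -0.0447  0.2334] az 88.24 tilt [-0.0001 -0.0011] q [-0.46  0.08  0.49  1.78 -0.04  1.3   1.57] F [0.38 0.79 0.09] w 0.0867
rz -0.0063 shift cm [-2.89 -5.06 15.74]
1054 [ 0.52433999 -0.0964468   0.08803111] ((526.144287109375, -97.24459075927734), (12.039497375488281, 76.88037872314453), 88.47843170166016)
11265 [ 0.51587885 -0.09595719  0.04360012] ((560.2107543945312, -118.74442291259766), (141.6220703125, 223.6663360595703), 88.25037384033203)
```

View pics/w1.png

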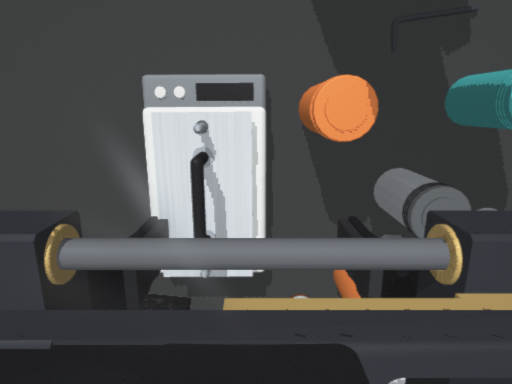

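The wrist view confirms the handle bar at u≈198, directly under the approach line, with a yaw of about -1.6°. Now I descend, grip it, and lift a few millimetres.

apply_moves(
  motion="0 0 0 -1.4 -2.55 0 0; 0 0 0 -1.4 -2.55 3 0; 0 0 0 0 0 4 0; 0 0 0 0 0 4 0; 0 0 0 0 0 2.7 0; 0 0 0 0 0 1.5 0; 0 0 0 0 0 0.5 0; 0 0 0 0 0 0 0",
  newtons=40,
)

```text
time_s: 3.28
tcp_pos: [0.5387, -0.0916, 0.0771]
orientation: [[-1.0, 0.023, 0.001], [0.023, 1.0, 0.0], [-0.001, 0.0, -1.0]]
wrist_force: [0.1, -0.4, 0.3]
gripper_width: 0.087
gripper_force: 0.0
```

```bash
python3 - <<'E'
from h import *
delta(.539,-.096,.076,88.4)
E
```

```text
t 3.27 tcp [ 0.5387 -0.0916  0.0771] az 88.66 tilt [0.0007 0.0002] q [-0.35  0.33  0.51  1.87 -0.19  0.99  1.79] F [ 0.05 -0.44  0.3 ] w 0.087
rz 0.0046 shift cm [-0.04 -0.44  0.11]
```

apply_moves(
  motion="0 0 0 0 -0.4 0.1 0; 0 0 0 0 0 0 0.4; 0 0 0 0 0 0 0.6",
)

```text
time_s: 3.65
tcp_pos: [0.5384, -0.096, 0.0758]
orientation: [[-1.0, 0.024, 0.0], [0.024, 1.0, 0.0], [-0.0, 0.0, -1.0]]
wrist_force: [-0.5, -0.1, 0.2]
gripper_width: 0.0741
gripper_force: 0.0
```

```bash
python3 - <<'E'
from h import *
delta(.539,-.096,.076,88.4)
E
```

```text
t 3.65 tcp [ 0.5384 -0.096   0.0758] az 88.62 tilt [0.0005 0.0002] q [-0.34  0.33  0.51  1.87 -0.19  0.99  1.8 ] F [-0.47 -0.08  0.23] w 0.0741
rz 0.0039 shift cm [-0.06  0.   -0.02]
```

apply_moves(
  motion="0 0 0 0 0 0 0.6; 0 0 0 0 0 0 0.7; 0 0 0 0 0 0 0.75; 0 0 0 0 0 0 0.8; 0 0 0 0 0 0 0.83; 0 0 0 0 0 0 0.86; 0 0 0 0 0 0 1; 0 0 0 0 0 0 1; 0 0 0 0 0 0 1",
)

```text
time_s: 4.78
tcp_pos: [0.5382, -0.0959, 0.0755]
orientation: [[-1.0, 0.024, -0.0], [0.024, 1.0, 0.0], [0.0, 0.0, -1.0]]
wrist_force: [0.3, 0.6, 0.4]
gripper_width: 0.0109
gripper_force: 40.0
```

```bash
python3 - <<'E'
from h import *
delta(.539,-.096,.076,88.4)
print(robot.get_state()["wrist_torque"],robot.get_state()["gripper_force"])
E
```

```text
t 4.78 tcp [ 0.5382 -0.0959  0.0755] az 88.64 tilt [-0.  0.] q [-0.34  0.33  0.51  1.87 -0.19  0.99  1.8 ] F [0.31 0.61 0.38] w 0.0109
rz 0.0041 shift cm [-0.08 -0.   -0.05]
[-0.06627457  0.02787382  0.05570675] 39.95157105848193
```

apply_moves(
  motion="0 0 0 0 0 -0.3 1; 0 0 0 0 0 -0.5 1; 0 0 0 0 0 -0.5 1; 0 0 0 0 0 -0.5 1; 0 0 0 0 0 -0.7 1; 0 0 0 0 0 -0.7 1; 0 0 0 0 0 -0.8 1; 0 0 0 0 0 -1.5 1; 0 0 0 0 0 -2 1; 0 0 0 0 0 -1.5 1; 0 0 0 0 0 0 1",
)

```text
time_s: 6.15
tcp_pos: [0.539, -0.096, 0.1669]
orientation: [[-1.0, 0.024, 0.002], [0.024, 1.0, 0.0], [-0.002, 0.0, -1.0]]
wrist_force: [0.3, 0.7, -3.1]
gripper_width: 0.0109
gripper_force: 39.9
```

```bash
python3 - <<'E'
from h import *
delta(.48,-.37,.165,88.4)
p,d=grab_frame("top");np.savez("top1.npz",p=p,d=d)
P=cloud("top",d)
Q=P[130:270,300:420].reshape(-1,3);Q=Q[(Q[:,2]>.11)&(Q[:,2]<.15)&(abs(Q[:,1]+.1)<.06)]
if len(Q)>50:
  A=np.c_[Q[:,:2],np.ones(len(Q))];k=np.linalg.lstsq(A,Q[:,2],rcond=None)[0];print(len(Q),k,np.median(Q,0),cv2.minAreaRect((Q[:,:2]*1000).astype(np.float32)))
cv2.imwrite("pics/t1.png",p[...,::-1])
E
```

```text
t 6.15 tcp [ 0.539  -0.096   0.1669] az 88.64 tilt [0.0025 0.0003] q [-0.37  0.22  0.53  1.78 -0.12  1.17  1.74] F [ 0.26  0.65 -3.09] w 0.0109
rz 0.0042 shift cm [  5.13 -27.56   0.19]
2646 [ 0.00081959 -0.01514134  0.13294768] [ 0.49645235 -0.08209295  0.13473921] ((541.15185546875, -96.30853271484375), (100.94989013671875, 180.92343139648438), 88.73162841796875)
```

View pics/t1.png

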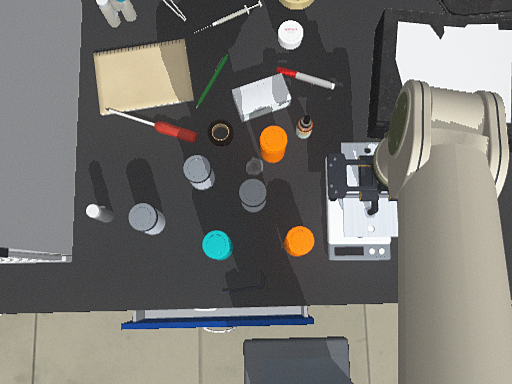

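The plate is clear of the pins and level, and the wrist force is about 3.1 N, matching its weight. The top view shows it still in the gripper above the balance. Now I move it right and lower it.

apply_moves(
  motion="0 0 0 0.4 -2 0 1; 0 0 0 0.7 -3.8 0 1; 0 0 0 0.9 -4.6 0 1; 0 0 0 0.9 -4.6 0 1; 0 0 0 0.9 -4.6 0 1; 0 0 0 0.7 -4 0 1; 0 0 0 0.4 -2.5 0 1; 0 0 0 0.2 -1.5 0 1; 0 0 0 0 0 3 1; 0 0 0 0 0 3.5 1; 0 0 0 0 0 3 1; 0 0 0 0 0 1.5 1; 0 0 0 0 0 0.7 1; 0 0 0 0 0 0 1",
)

```text
time_s: 7.95
tcp_pos: [0.481, -0.3707, 0.0489]
orientation: [[-1.0, 0.024, 0.0], [0.024, 1.0, -0.0], [-0.0, -0.0, -1.0]]
wrist_force: [0.0, -0.9, -3.3]
gripper_width: 0.0107
gripper_force: 39.9
```

```bash
python3 - <<'E'
from h import *
delta(.48,-.37,.0375,88.4)
E
```

```text
t 7.95 tcp [ 0.481  -0.3707  0.0489] az 88.64 tilt [ 0.0003 -0.0001] q [ 0.11  0.52  0.61  1.73 -0.34  1.    2.39] F [ 0.04 -0.91 -3.28] w 0.0107
rz 0.0043 shift cm [0.1  0.06 1.14]
```

apply_moves(
  motion="0 0 0 0 0 0.5 1; 0 0 0 0 0 0.3 1; 0 0 0 0 0 0.2 1; 0 0 0 0 0 0.1 1; 0 0 0 0 0 0 1; 0 0 0 0 0 0 1",
)

```text
time_s: 8.7
tcp_pos: [0.4807, -0.3709, 0.0377]
orientation: [[-1.0, 0.024, 0.0], [0.024, 1.0, -0.0], [-0.0, -0.0, -1.0]]
wrist_force: [-0.2, -1.1, -1.2]
gripper_width: 0.0109
gripper_force: 39.9
```

apply_moves(
  motion="0 0 0 0 0 0.05 1; 0 0 0 0 0 0 1; 0 0 0 0 0 0 1",
)

```text
time_s: 9.07
tcp_pos: [0.4807, -0.3711, 0.0374]
orientation: [[-1.0, 0.024, 0.001], [0.024, 1.0, -0.001], [-0.001, -0.001, -1.0]]
wrist_force: [-0.2, -3.0, 4.6]
gripper_width: 0.0105
gripper_force: 40.0
```

apply_moves(
  motion="0 0 0 0 0 0 0.8; 0 0 0 0 0 0 0.5; 0 0 0 0 0 0 0.2; 0 0 0 0 0 0 0; 0 0 0 0 0 -0.5 0; 0 0 0 0 0 -2 0; 0 0 0 0 0 -4 0; 0 0 0 0 0 -5 0; 0 0 0 0 0 -5 0; 0 0 0 0 0 -1.5 0; 0 0 -0.12 -1 5.5 0 0; 0 0 -0.12 -1 5.5 0 0; 0 0 0 -1 5.5 0 0; 0 0 0 -1 5.5 0 0; 0 0 0 -1 5.5 0 0; 0 0 0 -1 5.5 0 0; 0 0 0 0 5 0 0; 0 0 0 0 5 0 0; 0 0 0 0 0 0 0",
)

```text
time_s: 11.45
tcp_pos: [0.4661, 0.0645, 0.2173]
orientation: [[-0.975, -0.22, -0.0], [-0.22, 0.975, 0.001], [-0.0, 0.001, -1.0]]
wrist_force: [1.0, -0.1, -0.2]
gripper_width: 0.087
gripper_force: 0.0
```

```bash
python3 - <<'E'
from h import *
delta(.547,.1236,.054,103)
p,d=grab_frame("top");np.savez("top2.npz",p=p,d=d);P=cloud("top",d)
cv2.imwrite("pics/t2.png",p[...,::-1])
v,u=np.indices(d.shape)
Q=P[(P[...,0]>.3)&(P[...,0]<.65)&(P[...,1]<-.25)&(P[...,1]>-.5)&(P[...,2]<.06)&(P[...,2]>.003)]
print("plate",len(Q),np.median(Q,0),cv2.minAreaRect((Q[:,:2]*1000).astype(np.float32)))
Q=P[(abs(P[...,0]-.54)<.15)&(abs(P[...,1]+.095)<.08)&(P[...,2]>.022)&(P[...,2]<.036)]
if len(Q):print("bal",len(Q),cv2.minAreaRect((Q[:,:2]*1000).astype(np.float32)))
E
```

```text
t 11.45 tcp [0.4661 0.0645 0.2173] az 102.73 tilt [-0.0002  0.0008] q [-0.55 -0.01  0.32  1.89  0.    1.26  1.56] F [ 0.96 -0.08 -0.24] w 0.087
rz -0.0047 shift cm [-9.22  3.94 16.33]
plate 4223 [ 0.48914316 -0.36547804  0.00612281] ((486.9934997558594, -340.2033996582031), (188.30288696289062, 324.9393615722656), 88.4609375)
bal 1404 ((551.6260375976562, -130.2854766845703), (70.76013946533203, 274.1002197265625), 85.82746887207031)
```

View pics/t2.png

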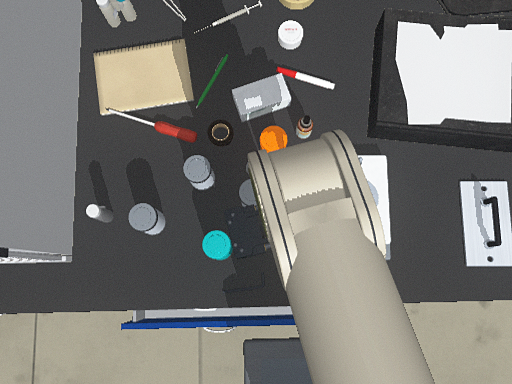

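The top view shows the plate flat at about (485,222), with its top at 6 mm height, inside the free area. The arm hides part of canister 3. I move over canister 3.

apply_moves(
  motion="0 0 0 -3 1.3 0 0; 0 0 0 -3.2 1.3 0 0; 0 0 0 -2 0.9 2 0; 0 0 0 -1 0.4 4 0; 0 0 0 0 0 3.5 0; 0 0 0 0 0 0 0; 0 0 0 0 0 0 0",
)

```text
time_s: 12.38
tcp_pos: [0.5495, 0.1179, 0.1236]
orientation: [[-0.977, -0.213, 0.002], [-0.213, 0.977, 0.0], [-0.002, -0.0, -1.0]]
wrist_force: [0.5, -0.1, 0.8]
gripper_width: 0.0871
gripper_force: 0.0
```

```bash
python3 - <<'E'
from h import *
delta(.547,.1236,.054,102.7)
s=robot.get_state();p,d=grab_frame("wrist");P=cloud("wrist",d,s)
Q=P[(abs(P[...,0]-.547)<.04)&(abs(P[...,1]-.124)<.035)&(P[...,2]>.09)&(P[...,2]<.105)]
print(len(Q), Q.size and (Q.mean(0),cv2.minEnclosingCircle((Q[:,:2]*1000).astype(np.float32))))
E
```

```text
t 12.38 tcp [0.5495 0.1179 0.1236] az 102.31 tilt [0.0016 0.0002] q [-0.56  0.28  0.31  1.78 -0.1   1.09  1.57] F [ 0.48 -0.1   0.76] w 0.0871
rz -0.0068 shift cm [0.12 0.61 6.96]
5231 (array([0.53757664, 0.12090179, 0.09805843]), ((544.8544921875, 122.68264770507812), 27.570270538330078))
```

apply_moves(
  motion="0 0 0 0.2 0.55 0 0; 0 0 0 0 0 2.5 0; 0 0 0 0 0 2.5 0; 0 0 0 0 0 1.5 0; 0 0 0 0 0 0.5 0; 0 0 0 0 0 0 0.2; 0 0 0 0 0 0 0.3; 0 0 0 0 0 0 0.35; 0 0 0 0 0 0 0.5; 0 0 0 0 0 0 0.6; 0 0 0 0 0 0 0.6",
  newtons=30,
)

```text
time_s: 13.8
tcp_pos: [0.5457, 0.1237, 0.0523]
orientation: [[-0.977, -0.214, 0.0], [-0.214, 0.977, 0.0], [-0.001, 0.0, -1.0]]
wrist_force: [-0.0, -1.3, 3.0]
gripper_width: 0.0543
gripper_force: 30.0
```

```bash
python3 - <<'E'
from h import *
delta(.546,.1232,.054,102.7)
E
```

```text
t 13.8 tcp [0.5457 0.1237 0.0523] az 102.38 tilt [0.0005 0.0002] q [-0.55  0.37  0.29  1.84 -0.13  0.95  1.58] F [-0.02 -1.3   2.96] w 0.0543
rz -0.0056 shift cm [-0.02 -0.05 -0.17]
```

apply_moves(
  motion="0 0 0 0 0 -0.3 0.6; 0 0 0 0 0 -0.7 0.6; 0 0 0 0 0 -1 0.6; 0 0 0 0 0 -1 0.6; 0 0 0 0 0 0 0.6; 0 0 0 0 0 0 0.6; 0 0 0 0 0 0 0.6; 0 0 0 0 0 0 0.6",
)

```text
time_s: 14.8
tcp_pos: [0.5452, 0.1237, 0.0817]
orientation: [[-0.977, -0.215, -0.0], [-0.215, 0.977, -0.0], [0.0, -0.0, -1.0]]
wrist_force: [0.2, -0.5, -5.7]
gripper_width: 0.0537
gripper_force: 30.0
```

```bash
python3 - <<'E'
from h import *
for _ in range(4): delta(.5457,.1237,.0523,102.7); grab_frame("top")
E
```

```text
t 14.8 tcp [0.5452 0.1237 0.0817] az 102.39 tilt [-0.0005 -0.0001] q [-0.56  0.33  0.3   1.82 -0.11  1.01  1.57] F [ 0.17 -0.5  -5.72] w 0.0537
rz -0.0054 shift cm [-0.04 -0.01  2.94]
t 14.85 tcp [0.5453 0.1237 0.0818] az 102.39 tilt [-0.0004 -0.0001] q [-0.56  0.33  0.3   1.82 -0.11  1.01  1.57] F [-0.78 -0.29 -4.75] w 0.0543
rz -0.0054 shift cm [-0.04 -0.01  2.95]
t 14.9 tcp [0.5453 0.1237 0.0818] az 102.38 tilt [-0.0003 -0.0001] q [-0.56  0.33  0.3   1.82 -0.11  1.01  1.57] F [-0.49 -1.02 -5.28] w 0.0541
rz -0.0055 shift cm [-0.04 -0.01  2.95]
t 14.95 tcp [0.5453 0.1237 0.0819] az 102.39 tilt [-0.0003 -0.    ] q [-0.56  0.33  0.3   1.82 -0.11  1.01  1.57] F [ 0.52 -0.18 -5.68] w 0.0544
rz -0.0055 shift cm [-0.04 -0.01  2.96]
```

The reading is about 5.4 N, so canister 3 holds the check weight. I carry it to the pan.

apply_moves(
  motion="0 0 0 0 0 -1.5 0.6; 0 0 0 0 0 -3 0.6; 0 0 0 0 0 -3 0.6; 0 0 0 0 0 -1.5 0.6; 0 0 0.122 0 0 0 0.6; 0 0 0.122 0 0 0 0.6; 0 0 0 0 -2 0 0.6; 0 0 0 0 -3.5 0 0.6; 0 0 0 0 -4 0 0.6; 0 0 0 0 -4 0 0.6; 0 0 0 0 -3.5 0 0.6; 0 0 0 0 -3 0 0.6; 0 0 0 0 -2 0 0.6; 0 0 0 0 0 0 0.6; 0 0 0 0 0 0 0.6",
)

```text
time_s: 16.88
tcp_pos: [0.5391, -0.096, 0.172]
orientation: [[-1.0, 0.027, -0.0], [0.027, 1.0, 0.0], [0.0, 0.0, -1.0]]
wrist_force: [0.1, 1.6, -6.4]
gripper_width: 0.054
gripper_force: 30.0
```

```bash
python3 - <<'E'
from h import *
delta(.5395,-.096,.0863,88.4)
s=robot.get_state();p,d=grab_frame("wrist");P=cloud("wrist",d,s);cv2.imwrite("pics/w3.png",p[...,::-1])
E
```

```text
t 16.88 tcp [ 0.5391 -0.096   0.172 ] az 88.46 tilt [-0.0002  0.0005] q [-0.33  0.21  0.48  1.77 -0.11  1.18  1.73] F [ 0.13  1.64 -6.37] w 0.054
rz 0.001 shift cm [-0.04 -0.    8.57]
```

View pics/w3.png

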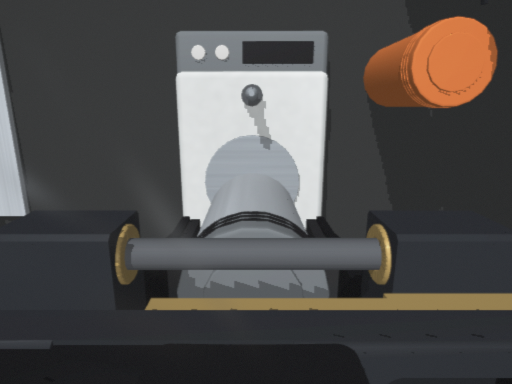

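The wrist view shows the pan at about (252,180) and the near pin at (252,95), both in line with the held canister. Now I lower it.

apply_moves(
  motion="0 0 0 0 0 2 0.6; 0 0 0 0 0 2.5 0.6; 0 0 0 0 0 2 0.6; 0 0 0 0 0 1 0.6; 0 0 0 0 0 0.5 0.6; 0 0 0 0 0 0.3 0.6; 0 0 0 0 0 0.1 0.6; 0 0 0 0 0 0 0.6; 0 0 0 0 0 0 0.6",
)

```text
time_s: 18.05
tcp_pos: [0.5395, -0.0962, 0.0883]
orientation: [[-1.0, 0.028, 0.0], [0.028, 1.0, 0.0], [-0.0, 0.0, -1.0]]
wrist_force: [-0.5, 0.7, -5.3]
gripper_width: 0.0537
gripper_force: 30.0
```

apply_moves(
  motion="0 0 0 0 0 0.1 0.6; 0 0 0 0 0 0.1 0.6; 0 0 0 0 0 0 0.6; 0 0 0 0 0 0 0.6",
)

```text
time_s: 18.55
tcp_pos: [0.5396, -0.0962, 0.0864]
orientation: [[-1.0, 0.028, 0.001], [0.028, 1.0, 0.0], [-0.001, 0.0, -1.0]]
wrist_force: [-0.9, -0.2, 0.7]
gripper_width: 0.0546
gripper_force: 30.0
```

apply_moves(
  motion="0 0 0 0 0 0 0.35; 0 0 0 0 0 0 0.2; 0 0 0 0 0 0 0; 0 0 0 0 0 0 0; 0 0 0 0 0 0 0; 0 0 0 0 0 -2 0; 0 0 0 0 0 -4 0; 0 0 0 0 0 -5 0; 0 0 0 0 0 -2.5 0; 0 0 -0.13 0 0 0 0; 0 0 -0.125 0 0 0 0; 0 0 0 -1.9 4.4 0 0; 0 0 0 -1.9 4.4 0 0; 0 0 0 -1.9 4.4 0 0; 0 0 0 -1.9 4.4 0 0; 0 0 0 -1.9 4.4 0 0; 0 0 0 -1.9 4.4 0 0; 0 0 0 -1.9 4.4 0 0; 0 0 0 0 0 3 0; 0 0 0 0 0 3 0",
)

```text
time_s: 21.05
tcp_pos: [0.5995, 0.2346, 0.1601]
orientation: [[-0.974, -0.226, 0.0], [-0.226, 0.974, 0.0], [-0.0, -0.0, -1.0]]
wrist_force: [0.7, -0.1, -0.1]
gripper_width: 0.0867
gripper_force: 0.0
```

```bash
python3 - <<'E'
from h import *
delta(.598,.2334,.054,103)
p,d=grab_frame("top");P=cloud("top",d);np.savez("top3.npz",p=p,d=d)
Q=P[(abs(P[...,0]-.54)<.05)&(abs(P[...,1]+.096)<.05)&(P[...,2]>.12)&(P[...,2]<.145)]
print("can on pan",len(Q),np.median(Q,0),cv2.minEnclosingCircle((Q[:,:2]*1000).astype(np.float32)))
E
```

```text
t 21.05 tcp [0.5995 0.2346 0.1601] az 103.08 tilt [0.0002 0.    ] q [-0.65  0.42  0.27  1.52 -0.12  1.22  1.44] F [ 0.72 -0.1  -0.07] w 0.0867
rz 0.0015 shift cm [ 0.17 -0.08 10.61]
can on pan 690 [ 0.53964987 -0.09434664  0.13215366] ((540.818115234375, -95.67945861816406), 27.90933609008789)
```

apply_moves(
  motion="0 0 0 0.15 -0.1 3 0; 0 0 0 0 0 3 0; 0 0 0 0 0 2.5 0; 0 0 0 0 0 1.5 0; 0 0 0 0 0 0.5 0; 0 0 0 0 0 0 0.2; 0 0 0 0 0 0 0.3; 0 0 0 0 0 0 0.35; 0 0 0 0 0 0 0.5; 0 0 0 0 0 0 0.6; 0 0 0 0 0 0 0.6",
)

```text
time_s: 22.48
tcp_pos: [0.5984, 0.2328, 0.0564]
orientation: [[-0.974, -0.225, 0.0], [-0.225, 0.974, 0.0], [-0.001, 0.0, -1.0]]
wrist_force: [-0.7, 0.5, 3.4]
gripper_width: 0.0544
gripper_force: 30.0
```

```bash
python3 - <<'E'
from h import *
delta(.598,.2334,.054,103)
E
```

```text
t 22.48 tcp [0.5984 0.2328 0.0564] az 103.03 tilt [0.0005 0.0005] q [-0.63  0.52  0.25  1.61 -0.15  1.03  1.46] F [-0.67  0.54  3.41] w 0.0544
rz 0.0005 shift cm [0.03 0.07 0.24]
```

apply_moves(
  motion="0 0 0 0 0 -0.3 0.6; 0 0 0 0 0 -0.7 0.6; 0 0 0 0 0 -1 0.6; 0 0 0 0 0 -1 0.6; 0 0 0 0 0 0 0.6; 0 0 0 0 0 0 0.6; 0 0 0 0 0 0 0.6; 0 0 0 0 0 0 0.6",
)

```text
time_s: 23.48
tcp_pos: [0.5981, 0.2325, 0.0857]
orientation: [[-0.974, -0.225, -0.0], [-0.225, 0.974, -0.0], [0.0, -0.0, -1.0]]
wrist_force: [-0.6, -0.2, -0.2]
gripper_width: 0.0543
gripper_force: 30.0
```

```bash
python3 - <<'E'
from h import *
for _ in range(4): delta(.598,.2334,.054,103); grab_frame("top")
E
```

```text
t 23.48 tcp [0.5981 0.2325 0.0857] az 103.02 tilt [-0.0004 -0.0001] q [-0.64  0.49  0.26  1.59 -0.14  1.08  1.45] F [-0.62 -0.23 -0.22] w 0.0543
rz 0.0004 shift cm [-0.01  0.09  3.17]
t 23.52 tcp [0.5982 0.2325 0.0858] az 103.02 tilt [-0.0003 -0.0001] q [-0.64  0.49  0.26  1.59 -0.14  1.08  1.45] F [ 0.   -0.08 -1.8 ] w 0.0547
rz 0.0003 shift cm [-0.    0.09  3.18]
t 23.57 tcp [0.5982 0.2325 0.0858] az 103.02 tilt [-0.0003 -0.0001] q [-0.64  0.49  0.26  1.59 -0.14  1.08  1.45] F [-0.1  -0.39 -1.96] w 0.0546
rz 0.0003 shift cm [-0.    0.09  3.18]
t 23.62 tcp [0.5982 0.2325 0.0859] az 103.02 tilt [-0.0002 -0.    ] q [-0.64  0.49  0.26  1.59 -0.14  1.08  1.45] F [ 1.02 -0.52 -1.53] w 0.0545
rz 0.0003 shift cm [0.   0.09 3.19]
```

Canister 2 reads about 1.5 N, so it is empty. I lower it where it stood.

apply_moves(
  motion="0 0 0 0 0 0.8 0.6; 0 0 0 0 0 1 0.6; 0 0 0 0 0 0.7 0.6; 0 0 0 0 0 0.3 0.6; 0 0 0 0 0 0.1 0.6; 0 0 0 0 0 0.05 0.6; 0 0 0 0 0 0 0.6; 0 0 0 0 0 0 0.6",
)

```text
time_s: 24.68
tcp_pos: [0.5984, 0.2326, 0.0568]
orientation: [[-0.974, -0.225, 0.0], [-0.225, 0.974, 0.0], [-0.0, 0.0, -1.0]]
wrist_force: [0.6, 0.5, -1.2]
gripper_width: 0.0543
gripper_force: 30.0
```

apply_moves(
  motion="0 0 0 0 0 0.05 0.6; 0 0 0 0 0 0 0.6; 0 0 0 0 0 0 0.6",
)

```text
time_s: 25.05
tcp_pos: [0.5984, 0.2326, 0.0565]
orientation: [[-0.974, -0.225, 0.0], [-0.225, 0.974, 0.0], [-0.0, 0.0, -1.0]]
wrist_force: [-1.6, -0.2, 4.4]
gripper_width: 0.0545
gripper_force: 30.0
```

apply_moves(
  motion="0 0 0 0 0 0 0.35; 0 0 0 0 0 0 0.2; 0 0 0 0 0 0 0; 0 0 0 0 0 0 0; 0 0 0 0 0 0 0; 0 0 0 0 0 -2 0; 0 0 0 0 0 -4 0; 0 0 0 0 0 -4 0; 0 0 0 0 0 -1 0; 0 0 -0.16 0 0 0 0; 0 0 -0.16 0 0 0 0; 0 0 -0.16 0 0 0 0; 0 0 -0.16 0 0 0 0; 0 0 0 -0.6 3.5 0 0; 0 0 0 -0.6 3.5 0 0; 0 0 0 -0.6 3.5 0 0; 0 0 0 -0.5 3.6 0 0; 0 0 0 0 0 0 0; 0 0 0 0 0 0 0",
)

```text
time_s: 27.42
tcp_pos: [0.5061, 0.3406, 0.1663]
orientation: [[-0.647, -0.762, 0.0], [-0.762, 0.647, -0.0], [0.0, -0.001, -1.0]]
wrist_force: [-1.0, -0.3, 0.6]
gripper_width: 0.0869
gripper_force: 0.0
```

```bash
python3 - <<'E'
from h import *
delta(.5047,.3407,.056,139.7)
p,d=grab_frame("top");P=cloud("top",d);np.savez("top3.npz",p=p,d=d)
for n,x,y in(("c2",.598,.2334),("c1",.505,.3407)):
  Q=P[(abs(P[...,0]-x)<.04)&(abs(P[...,1]-y)<.04)&(P[...,2]>.09)&(P[...,2]<.105)]
  print(n,len(Q),len(Q) and (np.median(Q,0),cv2.minEnclosingCircle((Q[:,:2]*1000).astype(np.float32))))
V=P[(abs(P[...,0]-.5)<.06)&(P[...,1]>.385)&(P[...,1]<.48)&(P[...,2]>.03)&(P[...,2]<.12)];print("vial",len(V),len(V) and (V.mean(0),V.max(0),V.min(0)))
E
```

```text
t 27.43 tcp [0.5061 0.3406 0.1663] az 139.66 tilt [ 0.0004 -0.0005] q [-0.75  0.34  0.11  1.6  -0.04  1.21  1.8 ] F [-1.01 -0.28  0.62] w 0.0869
rz -0.0007 shift cm [ 0.08  0.12 11.03]
c2 592 (array([0.59763906, 0.23223304, 0.0979512 ]), ((598.8731689453125, 232.8839111328125), 27.866836547851562))
c1 384 (array([0.50447577, 0.3312253 , 0.09823171]), ((505.0561828613281, 340.1534423828125), 27.282730102539062))
vial 0 0
```

```bash
python3 - <<'E'
from h import *
P=cloud("top",np.load("top.npz")["d"])[195:235,78:118].reshape(-1,3);V=P[P[:,2]>.015];print(V.max(0),V.min(0),V.mean(0))
E
```

```text
[0.5358792  0.45340215 0.09786449] [0.50685763 0.42571898 0.01541869] [0.51851679 0.43480718 0.07169642]
```

apply_moves(
  motion="0 0 0 0.1 0.1 3 0; 0 0 0 0 0 1 0; 0 0 0 0 0 0 0",
)

```text
time_s: 27.85
tcp_pos: [0.5044, 0.3403, 0.1256]
orientation: [[-0.648, -0.762, -0.001], [-0.762, 0.648, -0.001], [0.001, 0.0, -1.0]]
wrist_force: [0.7, -0.1, 0.3]
gripper_width: 0.087
gripper_force: 0.0
```

apply_moves(
  motion="0 0 0 0 0 2.5 0; 0 0 0 0 0 2.5 0; 0 0 0 0 0 1.4 0; 0 0 0 0 0 0.5 0; 0 0 0 0 0 0 0.2; 0 0 0 0 0 0 0.3; 0 0 0 0 0 0 0.35; 0 0 0 0 0 0 0.5; 0 0 0 0 0 0 0.6; 0 0 0 0 0 0 0.6",
)

```text
time_s: 29.1
tcp_pos: [0.5044, 0.3413, 0.0574]
orientation: [[-0.647, -0.763, 0.0], [-0.763, 0.647, 0.0], [-0.001, -0.0, -1.0]]
wrist_force: [-0.3, 0.3, 2.8]
gripper_width: 0.0541
gripper_force: 30.0
```

```bash
python3 - <<'E'
from h import *
delta(.5047,.3407,.056,139.7)
E
```

```text
t 29.1 tcp [0.5044 0.3413 0.0574] az 139.69 tilt [0.0004 0.0004] q [-0.75  0.45  0.1   1.7  -0.05  1.    1.8 ] F [-0.32  0.33  2.78] w 0.0541
rz -0.0003 shift cm [ 0.03 -0.06  0.14]
```

apply_moves(
  motion="0 0 0 0 0 -0.3 0.6; 0 0 0 0 0 -0.7 0.6; 0 0 0 0 0 -1 0.6; 0 0 0 0 0 -1 0.6; 0 0 0 0 0 0 0.6; 0 0 0 0 0 0 0.6; 0 0 0 0 0 0 0.6; 0 0 0 0 0 0 0.6",
)

```text
time_s: 30.1
tcp_pos: [0.5041, 0.3411, 0.0867]
orientation: [[-0.647, -0.763, -0.0], [-0.763, 0.647, -0.0], [0.0, 0.0, -1.0]]
wrist_force: [-0.1, -1.0, -1.1]
gripper_width: 0.0543
gripper_force: 30.0
```

```bash
python3 - <<'E'
from h import *
for _ in range(4): delta(.5047,.3407,.056,139.7); grab_frame("top")
E
```

```text
t 30.1 tcp [0.5041 0.3411 0.0867] az 139.69 tilt [-0.0004 -0.0003] q [-0.75  0.41  0.1   1.68 -0.05  1.05  1.8 ] F [-0.06 -1.   -1.14] w 0.0543
rz -0.0002 shift cm [-0.01 -0.07  3.07]
t 30.15 tcp [0.5041 0.3411 0.0868] az 139.69 tilt [-0.0003 -0.0002] q [-0.75  0.41  0.1   1.68 -0.05  1.05  1.8 ] F [ 0.73  0.45 -2.01] w 0.0545
rz -0.0002 shift cm [-0.01 -0.07  3.08]
t 30.2 tcp [0.5042 0.3412 0.0869] az 139.69 tilt [-0.0002 -0.0001] q [-0.75  0.41  0.1   1.68 -0.05  1.05  1.8 ] F [ 0.23 -0.28 -1.85] w 0.0541
rz -0.0002 shift cm [-0.   -0.07  3.09]
t 30.25 tcp [0.5042 0.3411 0.0869] az 139.69 tilt [-0.0002 -0.0001] q [-0.75  0.41  0.1   1.68 -0.05  1.05  1.8 ] F [ 0.01  0.09 -0.86] w 0.0542
rz -0.0003 shift cm [-0.   -0.07  3.09]
```

Canister 1 is empty too (about 1.5 N). I put it back.

apply_moves(
  motion="0 0 0 0 0 0.8 0.6; 0 0 0 0 0 1 0.6; 0 0 0 0 0 0.7 0.6; 0 0 0 0 0 0.3 0.6; 0 0 0 0 0 0.1 0.6; 0 0 0 0 0 0.06 0.6; 0 0 0 0 0 0.03 0.6; 0 0 0 0 0 0 0.6; 0 0 0 0 0 0 0.6",
)

```text
time_s: 31.42
tcp_pos: [0.5044, 0.3413, 0.0574]
orientation: [[-0.647, -0.763, 0.0], [-0.763, 0.647, 0.0], [-0.001, -0.0, -1.0]]
wrist_force: [-0.3, 0.4, -0.1]
gripper_width: 0.0542
gripper_force: 30.0
```

apply_moves(
  motion="0 0 0 0 0 0.03 0.6; 0 0 0 0 0 0 0.6; 0 0 0 0 0 0 0.35; 0 0 0 0 0 0 0.2; 0 0 0 0 0 0 0; 0 0 0 0 0 0 0; 0 0 0 0 0 0 0; 0 0 0 0 0 -2 0; 0 0 0 0 0 -4 0; 0 0 0 0 0 -4 0; 0 0 0 0 0 -4 0; 0 0 0 2 2 -1 0; 0 0 0 2 4 0 0; 0 0 0 1 4 0 0; 0 0 0 0 0 0 0; 0 0 0 0 0 0 0",
)

```text
time_s: 33.42
tcp_pos: [0.3963, 0.3676, 0.208]
orientation: [[-0.647, -0.762, 0.001], [-0.762, 0.647, 0.001], [-0.002, -0.0, -1.0]]
wrist_force: [0.4, 0.2, 0.4]
gripper_width: 0.0871
gripper_force: 0.0
```

```bash
python3 - <<'E'
from h import *
delta(.5047,.3407,.056,139.7)
p,d=grab_frame("top");P=cloud("top",d);cv2.imwrite("pics/t9.png",p[...,::-1])
for n,x,y,z in(("c2",.598,.2334,.098),("c1",.505,.3407,.098),("c3",.54,-.096,.132)):
  Q=P[(abs(P[...,0]-x)<.04)&(abs(P[...,1]-y)<.04)&(abs(P[...,2]-z)<.006)]
  print(n,len(Q),len(Q) and (np.median(Q,0),cv2.minEnclosingCircle((Q[:,:2]*1000).astype(np.float32))))
Q=P[(abs(P[...,0]-.48)<.13)&(abs(P[...,1]+.37)<.1)&(P[...,2]>.003)&(P[...,2]<.012)]
print(len(Q),np.median(Q,0),cv2.minAreaRect((Q[:,:2]*1000).astype(np.float32)))
E
```

```text
t 33.42 tcp [0.3963 0.3676 0.208 ] az 139.67 tilt [0.0014 0.0009] q [-0.87  0.16  0.05  1.73 -0.01  1.25  1.61] F [0.36 0.23 0.35] w 0.0871
rz -0.0005 shift cm [ -4.96 -10.    15.2 ]
c2 576 (array([0.59774694, 0.23230277, 0.0982241 ]), ((598.6784057617188, 232.9101104736328), 27.46804428100586))
c1 584 (array([0.50535365, 0.33852699, 0.09819395]), ((505.0531921386719, 340.8023376464844), 27.84836196899414))
c3 657 (array([ 0.54048828, -0.0950362 ,  0.1320963 ]), ((540.8643798828125, -95.72799682617188), 27.92682456970215))
3322 [ 0.48052414 -0.36264541  0.00558274] ((478.9435119628906, -350.7769470214844), (156.0603485107422, 257.1402282714844), 89.90992736816406)
```

View pics/t9.png

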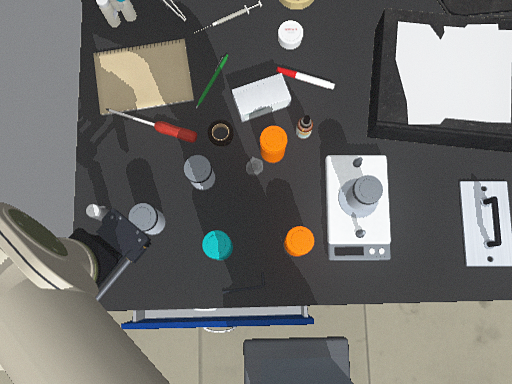

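The final view shows the heavy canister centred on the pan at about (365,190) and the plate flat at (487,222). Both empties are back within 1 mm and the other objects have not moved, so I hand the job in.

```bash
python3 -c "
from plant import order
print(order.job_done())"
```

```text
the job is handed in; nothing more can be done
None
```

The job is done and handed in at about 33 s: the cover plate lies flat on the free bench right of the balance, canister 3 (the heavy one, about 5.4 N) stands centred on the pan, and canisters 1 and 2 (both empty, about 1.5 N) are back within 1 mm of where they stood.

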